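# Park the drives, then pull one and hold it up

## Robot

A 6-joint arm with a two-finger parallel gripper is mounted at the origin on the work surface. World frame = base frame: x ahead of the robot, y to its left, z up, the work surface at z = 0. Lengths are in mm, angles in rad, forces in N, time in s.
With the tool pointing down it reaches from about 250 to 800 mm from the base axis. Payload 3.9 kg.
Tool frame: the origin (TCP) lies midway between the tips of the shut fingers; the grasp point (between the pads) lies 19 mm behind it (ctrl.tcp_to_grasp is the distance from the TCP to the grasp point, in mm); z points along the fingers, y is the line along which they close (so a half turn about z gives the same grasp; the last joint's range is limited). The gripper opens to 85 mm and grips with 20 to 120 N. Pads are 22 mm wide; open, the fingers measure 114 mm over their backs; the gripper's body (76 mm by 85 mm) begins 54 mm behind the grasp point. The pads swing forward as they close: fully open they stand 13 mm farther back than shut.
Start: joints at [-1.105, 0.26, -0.138, 1.173, 0, 1.571], TCP at [235.791, -469.06, 231.304] pointing down, gripper open.
Joint ranges: [-2.78, 2.78], [-0.83, 1.72], [-1.28, 1.37], [-1.9, 2.12], [-1.57, 1.48], [-3.14, 3.14]. Speed limits (rad/s): [2.57, 2.57, 3.14, 3.14, 3.14, 3.14].

## Interface

Orientations are given as a unit quaternion [w, x, y, z].
In Python, from bench import ctrl gives the robot as it stands.
- The arm moves only by the tool servo_tool, never from a script. Its argument "targets" is a list of rows, each a list of 4 numbers: the shift along the tool's x, y, z each as a share of 50 mm, from -1 to 1, then the turn about the tool's z as a share of 0.1 rad, from -1 to 1. A call has 1 to 5 rows; each row shifts and turns the commanded pose from where the row before left it, along the tool's axes as they then stand; what a row does not reach is not made up. A row lasts 1/10 s, in which the tool goes at most 50 mm and 8.59 degrees, less where a joint would pass 70% of its speed; a pose out of reach is approached as far as the arm can. A call with a number of a shift or a turn outside -1 to 1 is refused whole. A call with a gripper value outside its range is refused whole. "grip" is the opening, from -1 (shut) to 1 (fully open), set as the call begins (left out, the last holds). The fingers move at their own pace and stop on an object; the grip force is fixed at half the most. Time passes only in rows, so rows that do not move let the fingers close. It gives the time, the measured TCP pose, the force, the opening and the grip force at its end, in the units of the state.
- ctrl.read_state(): the state, without advancing time (a new reading comes with each control period).
- ctrl.capture(name): name is "side" or "top"; returns the picture (480x640x3 uint8, blue, green, red); there is no depth.
- ctrl.camera_info(name): a dict with "K" (3x3 intrinsics, pixels), "rvec" (rotation vector, rad) and "tvec" (3), from world to camera coordinates, as OpenCV has them. Camera axes: x right, y down, z forward; pixel columns grow to the right and rows downward; lengths in mm; the calibration is good to about 2 mm. A picture is of the moment at which its call begins. camera_info takes no time and is no camera call.
- ctrl.finish_job(): hands the job in; it is judged then, once.
The state is a dict: "clock": time; "joint_positions": joint angles; "qd": joint speeds; "joint_torque": joint torques, N m; "ee_pos": TCP position; "eef_rot": TCP orientation; "contact_force": force on the tool from outside, world axes, zero at the start; "ft_torque": the same for the moment, N m; "width": finger opening in mm; "grip_force": force on a finger pad.
Only numpy, scipy, OpenCV 4.12 (cv2) and the standard library are available. Lean on these libraries where they do the work, as an engineer would, in place of code of your own. Each camera call takes 0.05 s, during which the arm holds its last target. There are 200 camera calls.

## Task

Park the drives first: pull the dock's yellow knob all the way out and then push it fully home again. Then draw the orange-topped drive out of its slanted bay and hold it up in the air, upright with the orange end on top, its lower end at least 10 cm above the desk and touching nothing but the gripper; finish while still holding it there, motionless. Leave the blue-topped drive in its bay and do not disturb the other things on the desk.

Things in the scene. Friction and masses are not known exactly. Their poses are not given: they have to be found in the camera images.
- orange_drive: The drive to take: dark drive cartridge, its top 26 mm orange. 70 mm (own x) x 26 mm (own y, the way to pinch it) x 110 mm long (own z, towards the coloured end), about 0.25 kg. Origin: centre of its lower end, which rests on the bay's floor. It leans 0.65 rad from vertical towards the dock's front, within its own x-z plane; the upper 65 mm stick out. Nothing latches it. Either bay may hold it.
- blue_drive: The drive to leave alone: the same cartridge with a blue top. 70 mm (own x) x 26 mm (own y, the way to pinch it) x 110 mm long (own z, towards the coloured end), about 0.25 kg. Origin: centre of its lower end, which rests on the bay's floor. It leans 0.65 rad from vertical towards the dock's front, within its own x-z plane; the upper 65 mm stick out. Nothing latches it. Either bay may hold it.
- dock: Fixed two-bay drive dock: base plate 165 x 290 x 8 mm (own x -70 to 95), a slanted block with the bays (up to 100 mm high) and at own +y a black control box (own x -50 to 75, y 63 to 145, 75 mm high). Origin: underside centre, on the desk. Own -x is the front, towards the robot (yaw within 0.3 rad). Seated drives reach 145 mm above the desk.
- bay0 (a point): Centre of the mouth of the outer bay, at the dock's own (3, -95, 71) mm. Bays are 45 mm deep, with 1.5 mm play each side of a drive, and lean 0.65 rad towards the dock's front: drives come out along the dock's own direction (-0.605, 0, 0.796).
- bay1 (a point): Centre of the mouth of the middle bay, at the dock's own (3, -5, 71) mm; otherwise as bay0.
- plunger_grip (a point): Centre of the knob's yellow grip: 20 mm (dock x) x 24 mm (dock y, the width to pinch) x 30 mm high, 50 mm above the desk, on a 12 mm rod from the control box's front face. At home it is 30 mm in front of that face, at the dock's own (-80, 105, 50) mm; it pulls out level along the dock's own -x.
- plunger (a joint): Travel of the knob in m: 0 home (pushed in), 0.030 fully out, at hard stops. Click detents draw it into either end and it stays there; getting over the middle takes about 6 N.
- keyboard: Bystander: black keyboard 130 x 340 x 26 mm, lying right of the dock; origin underside centre.
- mouse: Bystander: black mouse, about 78 x 64 x 36 mm, on a grey mat 160 x 240 x 4 mm left of the dock; origin underside centre.
- gamepad: Bystander: black game controller, about 105 x 158 x 38 mm (with thumb sticks 50 mm high), left of the dock; origin underside centre.
- figure: Bystander: green toy robot figure 50 x 80 x 115 mm, standing behind on the left; origin underside centre.
- mug: Bystander: blue mug, 82 mm across with a handle, 95 mm high, right of the dock; origin underside centre.
- books: Bystander: two stacked small books, 114 x 174 x 36 mm together, behind on the right; origin underside centre.
There are look-alikes about, which are no part of the job. What is shaped like the orange_drive but pink or turquoise is not meant.

How it is judged:
By the outcome, as a careful person would: the job done as asked, in the order asked, and still so for the second after the job is handed in, while the arm keeps its last pose, push and grip.
It also fails if it takes over 59 s, if anything falls off the work surface, if the arm or the gripper's body presses on something with over 40 N, if the wrist force passes 120 N, or if a joint passes its speed limit or range.

## Working session

There is one attempt and no reset: what is moved stays moved. The work goes in short steps, Python scripts to look and compute and a tool call to move; the robot and the scene stay as the last step left them, time stands still between calls to the robot, and variables do not carry over. Pictures are saved under pics/ and viewed, at most 10 in all, crops included, and the job is handed in when it is done.

Besides the shell and the picture viewer there is one more tool, called as name(argument=value, ...) on one line, values as JSON. servo_tool: Moves the arm, as the interface text tells. Its arguments: {"type":"object","properties":{"targets":{"type":"array","items":{"type":"array","items":{"type":"number","minimum":-1,"maximum":1}}},"grip":{"type":"number"}},"required":["targets"]}

```bash
ls; mkdir -p pics
python3 - <<'E'
from bench import ctrl
import cv2
s=ctrl.read_state();print(s)
for n in("side","top"):
    cv2.imwrite(f"pics/{n}0.png",ctrl.capture(n));print(n,ctrl.camera_info(n))
E
```

```text
pics
{'clock': 0.0, 'joint_positions': array([-1.10500569e+00,  2.60707526e-01, -1.39376523e-01,  1.17269554e+00,
       -2.08772340e-05,  1.57078745e+00]), 'qd': array([-0.00094958, -0.0001237 ,  0.0009582 , -0.00135752,  0.00090581,
       -0.00117065]), 'joint_torque': array([ 6.07205993e-05, -4.05680895e+01,  2.53920525e+01,  1.88034814e-02,
       -1.32903260e-04, -3.63774845e-06]), 'ee_pos': array([ 235.48060698, -468.4636664 ,  230.44975546]), 'eef_rot': array([-9.62450374e-04,  9.73000743e-01,  2.30799850e-01, -2.39016468e-04]), 'contact_force': array([-0.6757979 , -0.13566788, -0.31753068]), 'ft_torque': array([-0.01436373,  0.03908655, -0.02821259]), 'grip_force': 0.0, 'width': 85.29263217684745}
side {'K': array([[441.2552869 ,   0.        , 313.48471556],
       [  0.        , 441.2552869 , 234.70811353],
       [  0.        ,   0.        ,   1.        ]]), 'rvec': array([ 0.69821918, -2.49060749,  1.30632942]), 'tvec': array([433.82498952, 240.68477382, 878.16354792])}
top {'K': array([[540.80475435,   0.        , 316.09373728],
       [  0.        , 540.80475435, 239.41275615],
       [  0.        ,   0.        ,   1.        ]]), 'rvec': array([ 2.14011822, -2.13621285,  0.195291  ]), 'tvec': array([ -27.18233009,  527.40044173, 1209.718133  ])}
```

View pics/side0.png

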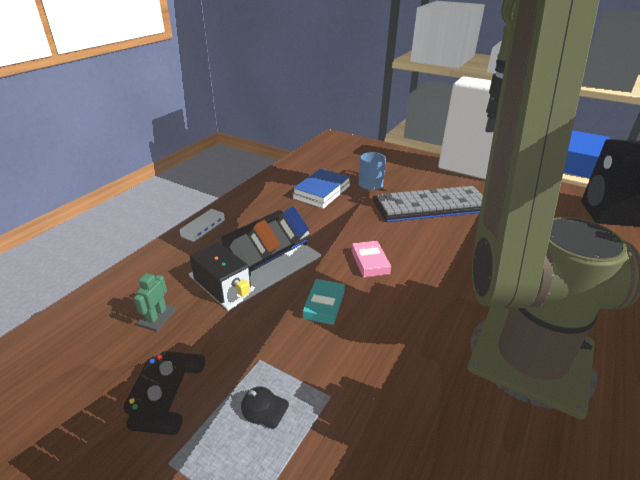

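View pics/top0.png

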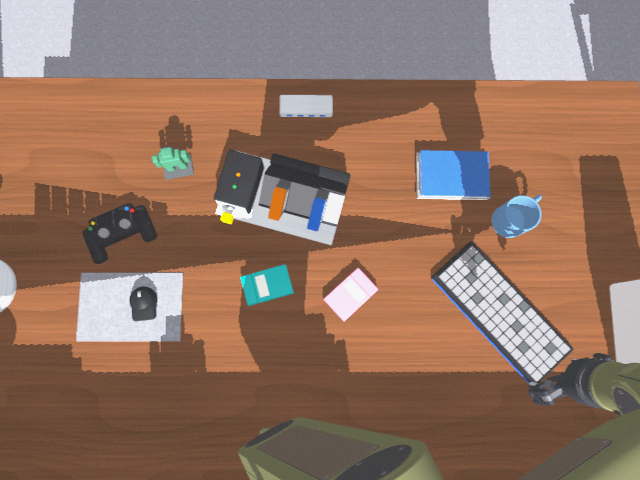

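The orange drive is in the middle bay (top view about 278,203), the blue in the outer one (317,213). The knob is at (228,217) in the top view and (242,288) in the side view. I'll enlarge both.

Run:
```python
import cv2,numpy as np
t=cv2.imread("pics/top0.png")[140:255,205:360];s=cv2.imread("pics/side0.png")[195:310,180:335]
f=lambda i:cv2.resize(i,None,fx=5,fy=5,interpolation=cv2.INTER_CUBIC)
cv2.imwrite("pics/topc.png",f(t));cv2.imwrite("pics/sidec.png",f(s))
```

```text
(no output)
```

View pics/topc.png

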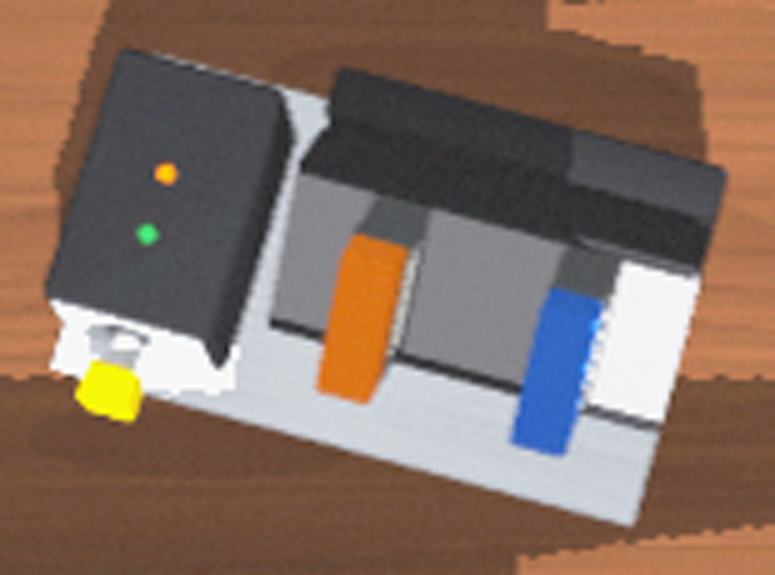

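View pics/sidec.png

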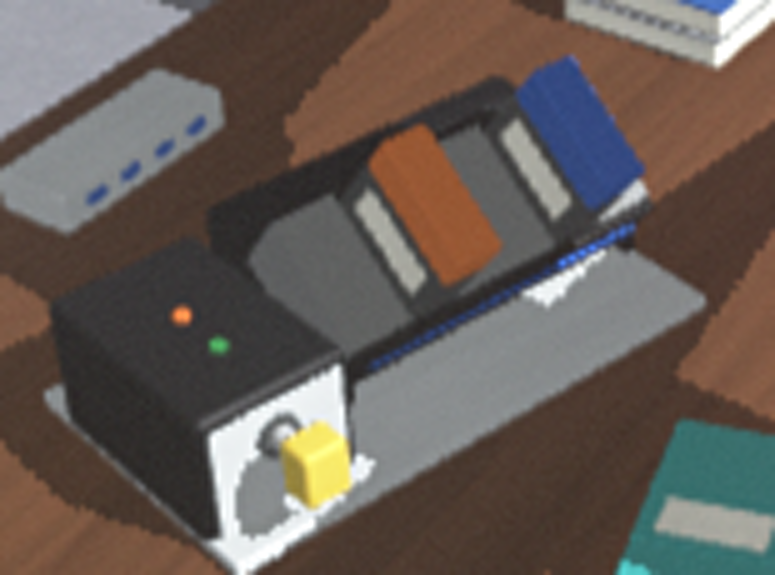

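```bash
cat > h.py <<'E'
import numpy as np,cv2
from scipy.optimize import least_squares
from bench import ctrl
C={n:ctrl.camera_info(n) for n in("side","top")}
def proj(n,P):
    c=C[n];return cv2.projectPoints(np.float64(P).reshape(-1,3),c["rvec"],c["tvec"],c["K"],None)[0][:,0]
def d2w(p,P):
    c,s=np.cos(p[2]),np.sin(p[2]);P=np.atleast_2d(P)
    return np.c_[p[0]+c*P[:,0]-s*P[:,1],p[1]+s*P[:,0]+c*P[:,1],P[:,2]]
E
python3 - <<'E'
from h import *
a=0.65;ax=np.array([-np.sin(a),0,np.cos(a)]);ex=np.array([np.cos(a),0,np.sin(a)])
def dr(x,y,z,by):return np.array([3,by,71])-45*ax+x*ex+z*ax+np.array([0,y,0])
T=[((-70,-145,8),(634,525)),((75,145,75),(122,50)),((-50,145,75),(48,292)),((-50,63,75),(217,367)),((75,63,75),(285,95)),
 (dr(-35,13,110,-5),(318,390)),(dr(-35,-13,110,-5),(370,403)),(dr(-35,13,110,-95),(512,442)),(dr(-35,-13,110,-95),(565,455))]
S=[((-50,145,75),(210,435)),((-50,63,75),(340,358)),((-70,-145,8),(705,298)),((-70,145,8),(240,572)),((75,145,75),(55,308)),((75,63,75),(190,240))]
obs={"top":(np.array([t[0] for t in T]),np.array([t[1] for t in T])/5+[205,140]),"side":(np.array([t[0] for t in S]),np.array([t[1] for t in S])/5+[180,195])}
def res(p):return np.concatenate([(proj(n,d2w(p,o[0]))-o[1]).ravel() for n,o in obs.items()])
best=min((least_squares(res,[600,150,y],loss="soft_l1") for y in(-.3,0,.3)),key=lambda r:r.cost)
p=best.x;print(p,best.cost);print(res(p).reshape(-1,2).round(1).tolist())
np.save("p.npy",p)
print("grip",d2w(p,(-80,105,50)),"bay1",d2w(p,(3,-5,71)),"orange top",d2w(p,dr(0,0,110,-5)))
print((proj("top",d2w(p,(-80,105,65)))-[205,140])*5,(proj("side",d2w(p,(-80,105,50)))-[180,195])*5)
E
```

```text
[ 6.24745366e+02  5.83607459e+01 -2.49812496e-01] 20.629221922521353
[[0.3, -0.3], [-1.9, -0.2], [-2.1, 2.0], [-1.3, -4.2], [-0.4, -0.7], [-0.8, 0.6], [0.1, 0.8], [-0.4, 0.1], [0.3, 0.4], [-1.4, -1.3], [3.0, -2.6], [0.8, -1.8], [1.3, -1.3], [-1.8, -1.5], [0.9, -2.2]]
grip [[573.18700218 179.87920167  50.        ]] bay1 [[626.41613129  52.77428511  71.        ]] orange top [[588.30008646  62.4992967  122.74544691]]
[[106.85388089 390.18149356]] [[325.4346388  462.44328906]]
```

Add to h.py:
```python
from scipy.spatial.transform import Rotation as R
def st():
    s=ctrl.read_state();return s,R.from_quat(s["eef_rot"],scalar_first=True)
def go(P,yaw):
    s,r=st();d=r.inv().apply(np.array(P,float)-s["ee_pos"]);x=r.as_matrix()[:,0]
    e=np.arctan2(x[1],x[0])-yaw;e=(e+np.pi/2)%np.pi-np.pi/2
    print("tool shift mm",d.round(1),"units/50",(d/50).round(2),"turn/.1",round(e/.1,2),"tilt",r.as_matrix()[:,2].round(3),"pos",s["ee_pos"].round(1),"F",s["contact_force"].round(1),"w",round(s["width"],1),"t",s["clock"],"q",s["joint_positions"].round(2))
def god(D,**k): p=np.load("p.npy");go(d2w(p,D)[0],p[2])
```

```text
(no output)
```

servo_tool(targets=[[0, 0, 0, 1], [0, 0, 0, 1], [0, 0, 0, 1], [0, 0, 0, 1], [0, 0, 0, 1]], grip=1)

```text
clock: 0.6
ee_pos: [235.6, -468.7, 230.8]
eef_rot: [-0.001, 1.0, -0.019, -0.0]
contact_force: [-0.1, -0.7, -0.3]
width: 85.1
grip_force: 0.0
```

servo_tool(targets=[[0, 0, 0, 1], [0, 0, 0, 1], [0, 0, 0, 0.15], [0, 0, 0, 0], [0, 0, 0, 0]])

```text
clock: 1.1
ee_pos: [235.7, -468.9, 231.1]
eef_rot: [-0.0, 0.992, -0.124, -0.0]
contact_force: [-0.5, 0.3, -0.3]
width: 85.4
grip_force: 0.0
```

```bash
python3 -c "
from h import *
god((-80,105,180))"
```

```text
tool shift mm [ 168.  -711.8   51.3] units/50 [  3.36 -14.24   1.03] turn/.1 0.02 tilt [-0.  0. -1.] pos [ 235.7 -468.9  231.1] F [-0.5  0.3 -0.3] w 85.4 t 1.1 q [-1.1   0.26 -0.14  1.17 -0.    2.28]
```

servo_tool(targets=[[0, 0, 0, -1], [0, 0, 0, -1], [0, 0, 0, -1], [0, 0, 0, -1], [0, 0, 0, -1]])

```text
clock: 1.6
ee_pos: [235.8, -469.0, 231.3]
eef_rot: [-0.0, 0.992, 0.128, -0.0]
contact_force: [0.6, -0.3, 0.2]
width: 85.3
grip_force: 0.0
```

servo_tool(targets=[[0, 0, 0, -1], [0, 0, 0, -1], [0, 0, 0, -1], [0, 0, 0, -1], [0, 0, 0, -1]])

```text
clock: 2.1
ee_pos: [235.8, -469.0, 231.2]
eef_rot: [-0.0, 0.929, 0.369, -0.0]
contact_force: [0.1, 0.2, -0.8]
width: 85.6
grip_force: 0.0
```

servo_tool(targets=[[0, 0, 0, -1], [0, 0, 0, -1], [0, 0, 0, -1], [0, 0, 0, -1], [0, 0, 0, -1]])

```text
clock: 2.6
ee_pos: [235.8, -469.0, 231.3]
eef_rot: [-0.0, 0.809, 0.588, 0.0]
contact_force: [-0.1, 0.2, -0.5]
width: 85.5
grip_force: 0.0
```

servo_tool(targets=[[0, 0, 0, -1], [0, 0, 0, -1], [0, 0, 0, -1], [0, 0, 0, -1], [0, 0, 0, -1]])

```text
clock: 3.1
ee_pos: [235.8, -469.0, 231.3]
eef_rot: [-0.0, 0.639, 0.769, 0.0]
contact_force: [0.1, 0.4, -0.4]
width: 85.5
grip_force: 0.0
```

servo_tool(targets=[[0, 0, 0, -1], [0, 0, 0, -1], [0, 0, 0, -1], [0, 0, 0, -1], [0, 0, 0, -1]])

```text
clock: 3.6
ee_pos: [235.8, -469.0, 231.3]
eef_rot: [-0.0, 0.428, 0.904, 0.0]
contact_force: [0.1, -1.3, -0.6]
width: 85.3
grip_force: 0.0
```

servo_tool(targets=[[0, 0, 0, -1], [0, 0, 0, -1], [0, 0, 0, -1], [0, 0, 0, -1], [0, 0, 0, -1]])

```text
clock: 4.1
ee_pos: [235.8, -469.0, 231.2]
eef_rot: [-0.0, 0.192, 0.981, 0.0]
contact_force: [0.5, 0.8, -0.4]
width: 85.3
grip_force: 0.0
```

servo_tool(targets=[[0, 0, 0, -1], [0, 0, 0, -0.4], [0, 0, 0, 0], [0, 0, 0, 0]])

```text
clock: 4.5
ee_pos: [235.8, -469.0, 231.3]
eef_rot: [-0.0, 0.125, 0.992, 0.0]
contact_force: [-0.3, 0.6, -0.7]
width: 85.3
grip_force: 0.0
```

```bash
python3 -c "
from h import *
god((-80,105,180))"
```

```text
tool shift mm [-165.6  712.4   51.3] units/50 [-3.31 14.25  1.03] turn/.1 -0.01 tilt [-0.  0. -1.] pos [ 235.8 -469.   231.3] F [-0.3  0.6 -0.7] w 85.3 t 4.5 q [-1.1   0.26 -0.14  1.17 -0.   -0.85]
```

servo_tool(targets=[[-0.165, 0.71, 0, 0], [-0.165, 0.71, 0, 0], [-0.165, 0.71, 0, 0], [-0.165, 0.71, 0, 0], [-0.165, 0.71, 0, 0]])

```text
clock: 5.0
ee_pos: [320.2, -306.1, 231.4]
eef_rot: [0.0, 0.125, 0.992, -0.0]
contact_force: [0.8, -0.9, 1.2]
width: 85.1
grip_force: 0.0
```

servo_tool(targets=[[-0.165, 0.71, 0, 0], [-0.165, 0.71, 0, 0], [-0.165, 0.71, 0, 0], [-0.165, 0.71, 0, 0], [-0.165, 0.71, 0, 0]])

```text
clock: 5.5
ee_pos: [404.4, -144.3, 231.5]
eef_rot: [0.0, 0.125, 0.992, -0.0]
contact_force: [1.1, -0.2, -0.3]
width: 85.0
grip_force: 0.0
```

servo_tool(targets=[[-0.165, 0.71, 0, 0], [-0.165, 0.71, 0, 0], [-0.165, 0.71, 0, 0], [-0.165, 0.71, 0, 0], [-0.165, 0.71, 0, 0]])

```text
clock: 6.0
ee_pos: [488.4, 17.5, 231.4]
eef_rot: [0.0, 0.125, 0.992, -0.0]
contact_force: [1.1, 0.1, -0.9]
width: 85.6
grip_force: 0.0
```

servo_tool(targets=[[-0.165, 0.71, 0, 0], [-0.165, 0.71, 0, 0], [-0.165, 0.71, 0, 0], [-0.165, 0.71, 0, 0], [-0.165, 0.71, 0, 0]])

```text
clock: 6.5
ee_pos: [572.4, 179.3, 231.3]
eef_rot: [0.0, 0.125, 0.992, -0.0]
contact_force: [0.0, -0.0, 1.4]
width: 85.6
grip_force: 0.0
```

servo_tool(targets=[[0, 0, 0.3, 0], [0, 0, 0.7, 0], [0, 0, 0.3, 0], [0, 0, 0, 0]])

```text
clock: 6.9
ee_pos: [569.7, 177.3, 163.4]
eef_rot: [-0.003, 0.125, 0.992, -0.001]
contact_force: [0.1, 0.8, 1.4]
width: 85.3
grip_force: 0.0
```

```bash
python3 -c "
from h import *
god((-80,105,31))
cv2.imwrite('pics/s1.png',cv2.resize(ctrl.capture('side')[150:350,130:400],None,fx=2.9,fy=2.9))"
```

```text
tool shift mm [ -3.4   3.8 132.4] units/50 [-0.07  0.08  2.65] turn/.1 -0.01 tilt [-0.006 -0.002 -1.   ] pos [569.7 177.3 163.4] F [0.1 0.8 1.4] w 85.3 t 6.9 q [ 0.3   0.42 -0.08  1.08 -0.    0.55]
```

View pics/s1.png

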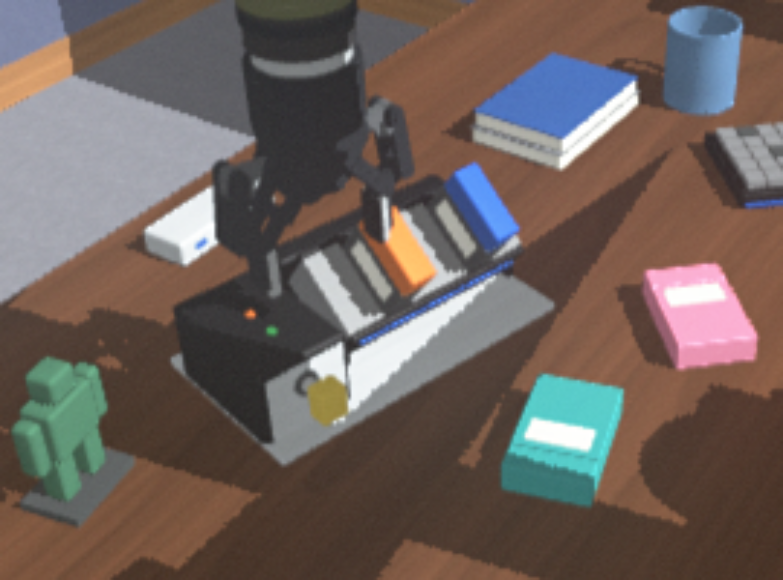

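The gripper is above the dock with nothing touched; the knob shows at crop (327,398), where the fit expects it. Going down.

servo_tool(targets=[[-0.07, 0.05, 0.4, 0], [0, 0, 0.6, 0], [0, 0, 0.6, 0], [0, 0, 0.6, 0], [0, 0, 0.4, 0]])

```text
clock: 7.45
ee_pos: [576.3, 179.3, 36.0]
eef_rot: [0.0, 0.125, 0.992, 0.0]
contact_force: [0.5, -0.2, 1.0]
width: 85.5
grip_force: 0.0
```

servo_tool(targets=[[0, 0, 0, 0], [0, 0, 0, 0], [0, 0, 0, 0]])

```text
clock: 7.75
ee_pos: [577.8, 179.8, 38.5]
eef_rot: [0.002, 0.125, 0.992, 0.001]
contact_force: [0.1, -0.0, -0.1]
width: 85.5
grip_force: 0.0
```

```bash
python3 -c "
from h import *
god((-80,105,31))
cv2.imwrite('pics/s2.png',np.hstack([cv2.resize(ctrl.capture('side')[200:320,170:270],None,fx=4,fy=4),cv2.resize(ctrl.capture('top')[140:260,200:300],None,fx=4,fy=4)]))"
```

```text
tool shift mm [ 4.5 -1.1  7.5] units/50 [ 0.09 -0.02  0.15] turn/.1 -0.01 tilt [ 0.004  0.001 -1.   ] pos [577.8 179.8  38.5] F [ 0.1 -0.  -0.1] w 85.5 t 7.75 q [ 0.3   0.53 -0.25  0.79 -0.    0.55]
```

View pics/s2.png

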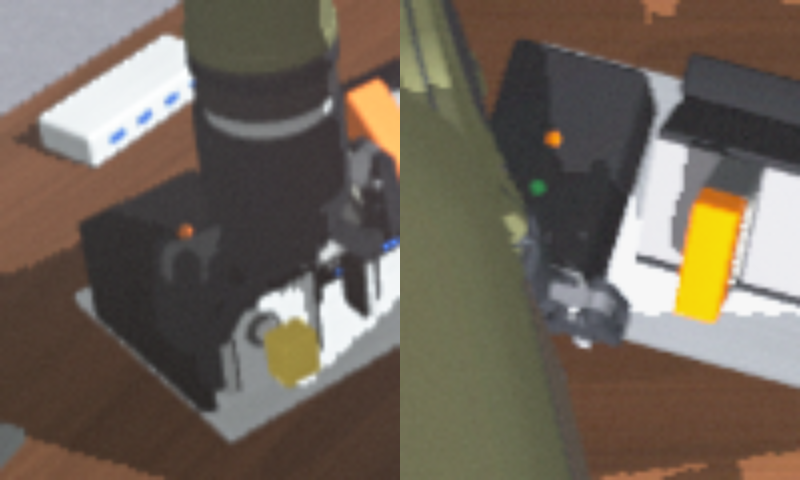

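The knob (crop 292,352) sits between the two fingertips (235,380 and 355,310). I'll correct the last millimetres and close.

servo_tool(targets=[[0.09, 0, 0.15, 0], [0, 0, 0, 0], [0, 0, 0, 0]])

```text
clock: 8.15
ee_pos: [570.9, 180.4, 28.6]
eef_rot: [-0.0, 0.125, 0.992, -0.0]
contact_force: [-0.1, -1.2, -0.3]
width: 84.9
grip_force: 0.0
```

servo_tool(targets=[[0, 0, 0, 0], [0, 0, 0, 0], [0, 0, 0, 0], [0, 0, 0, 0], [0, 0, 0, 0]], grip=-1)

```text
clock: 8.65
ee_pos: [572.3, 183.2, 29.4]
eef_rot: [0.0, 0.125, 0.992, 0.003]
contact_force: [-0.2, 5.6, 1.1]
width: 22.9
grip_force: 58.9
```

servo_tool(targets=[[0, 0, 0, 0], [0, 0, 0, 0], [0, 0, 0, 0], [0, 0, 0, 0]])

```text
clock: 9.05
ee_pos: [572.3, 183.2, 29.4]
eef_rot: [0.0, 0.125, 0.992, 0.003]
contact_force: [1.3, 6.1, -0.7]
width: 23.4
grip_force: 59.0
```

```bash
python3 -c "
from h import *
god((-80,105,31))"
```

```text
tool shift mm [-1.7 -3.  -1.6] units/50 [-0.03 -0.06 -0.03] turn/.1 0.0 tilt [ 0.001  0.005 -1.   ] pos [572.3 183.2  29.4] F [ 1.3  6.1 -0.7] w 23.4 t 9.05 q [ 0.31  0.53 -0.27  0.76  0.    0.56]
```

servo_tool(targets=[[0.1, 0, 0, 0], [0.15, 0, 0, 0], [0.15, 0, 0, 0], [0.15, 0, 0, 0], [0.13, 0, 0, 0]])

```text
clock: 9.55
ee_pos: [543.4, 191.2, 29.5]
eef_rot: [0.005, 0.125, 0.992, 0.002]
contact_force: [20.3, 1.1, -16.6]
width: 23.4
grip_force: 59.4
```

servo_tool(targets=[[0, 0, 0, 0], [0, 0, 0, 0], [0, 0, 0, 0]])

```text
clock: 9.85
ee_pos: [543.5, 191.2, 29.4]
eef_rot: [0.004, 0.125, 0.992, 0.003]
contact_force: [9.2, 5.1, -8.4]
width: 23.2
grip_force: 61.0
```

```bash
python3 -c "
from h import *
god((-80,105,31))"
```

```text
tool shift mm [-31.6  -3.6  -1.4] units/50 [-0.63 -0.07 -0.03] turn/.1 -0.01 tilt [ 0.008  0.004 -1.   ] pos [543.5 191.2  29.4] F [ 9.2  5.1 -8.4] w 23.2 t 9.85 q [ 0.34  0.49 -0.34  0.72  0.    0.59]
```

It moved 29.9 mm onto the hard stop. Now I'll push it home.

servo_tool(targets=[[-0.13, 0, 0, 0], [-0.15, 0, 0, 0], [-0.15, 0, 0, 0], [-0.16, 0, 0, 0], [-0.16, 0, 0, 0]])

```text
clock: 10.35
ee_pos: [572.3, 183.2, 29.3]
eef_rot: [-0.003, 0.124, 0.992, 0.004]
contact_force: [-19.2, 13.9, 17.8]
width: 23.2
grip_force: 64.6
```

servo_tool(targets=[[-0.02, 0, 0, 0], [0, 0, 0, 0], [0, 0, 0, 0]])

```text
clock: 10.65
ee_pos: [572.2, 183.2, 29.4]
eef_rot: [-0.004, 0.124, 0.992, 0.003]
contact_force: [-10.1, 10.8, 8.6]
width: 23.2
grip_force: 63.5
```

```bash
python3 -c "
from h import *
god((-80,105,31))"
```

```text
tool shift mm [-1.7 -3.  -1.6] units/50 [-0.03 -0.06 -0.03] turn/.1 0.02 tilt [-0.006  0.008 -1.   ] pos [572.2 183.2  29.4] F [-10.1  10.8   8.6] w 23.2 t 10.65 q [ 0.3   0.54 -0.26  0.77  0.01  0.55]
```

servo_tool(targets=[[0.04, 0, 0, 0], [0, 0, 0, 0], [0, 0, 0, 0], [0, 0, 0, 0], [0, 0, 0, 0]], grip=1)

```text
clock: 11.15
ee_pos: [574.2, 179.5, 28.7]
eef_rot: [0.0, 0.125, 0.992, -0.0]
contact_force: [0.3, 0.4, -0.7]
width: 85.5
grip_force: 0.0
```

servo_tool(targets=[[0, 0, 0, 0], [0, 0, 0, 0], [0, 0, -0.3, 0], [0, 0, -0.6, 0], [0, 0, -0.6, 0]])

```text
clock: 11.65
ee_pos: [573.2, 179.5, 103.9]
eef_rot: [-0.001, 0.125, 0.992, -0.0]
contact_force: [-0.5, 0.4, -0.1]
width: 85.3
grip_force: 0.0
```

servo_tool(targets=[[0, 0, -0.7, 0], [0, 0, -0.7, 0], [0, 0, -0.6, 0], [0, 0, 0, 0], [0, 0, 0, 0]])

```text
clock: 12.15
ee_pos: [574.4, 179.9, 204.5]
eef_rot: [0.001, 0.125, 0.992, 0.0]
contact_force: [-0.1, -0.4, 0.1]
width: 85.6
grip_force: 0.0
```

```bash
python3 -c "
from h import *
p=np.load('p.npy');p[:2]+=3*np.array([-np.sin(p[2]),np.cos(p[2])]);np.save('p.npy',p)
a=.65;g=np.array([3,-5,71])+40*np.array([-np.sin(a),0,np.cos(a)])+0*np.array([np.cos(a),0,np.sin(a)]);print(g)
god(g-[0,0,19])
for n,r in(('side',(slice(200,320),slice(170,270))),):
  cv2.imwrite('pics/s3.png',cv2.resize(ctrl.capture(n)[r],None,fx=5,fy=5))"
```

```text
[-21.20745623  -5.         102.84335194]
tool shift mm [ -57.6 -107.4  120.6] units/50 [-1.15 -2.15  2.41] turn/.1 -0.01 tilt [ 0.002  0.001 -1.   ] pos [574.4 179.9 204.5] F [-0.1 -0.4  0.1] w 85.6 t 12.15 q [ 0.3   0.4   0.    1.17 -0.    0.55]
```

View pics/s3.png

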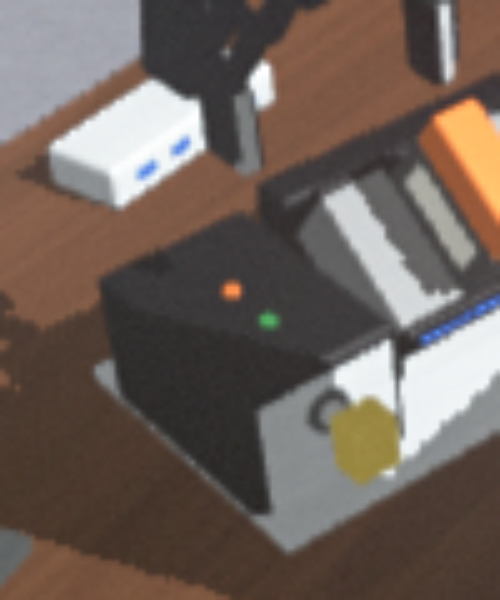

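The knob is home again, at the same pixel (243,288). On to the orange drive.

servo_tool(targets=[[-0.23, -0.43, 0, 0], [-0.23, -0.43, 0, 0], [-0.23, -0.43, 0, 0], [-0.23, -0.43, 0, 0], [-0.23, -0.43, 0, 0]])

```text
clock: 12.7
ee_pos: [601.8, 60.4, 201.5]
eef_rot: [-0.002, 0.125, 0.992, -0.0]
contact_force: [-0.1, 0.6, -0.2]
width: 85.4
grip_force: 0.0
```

servo_tool(targets=[[0, 0, 0, 0], [0, 0, 0.3, 0], [0, 0, 0.3, 0], [0, 0, 0, 0], [0, 0, 0, 0]])

```text
clock: 13.2
ee_pos: [601.9, 61.9, 172.8]
eef_rot: [-0.001, 0.125, 0.992, -0.0]
contact_force: [-0.3, -0.1, -0.1]
width: 85.2
grip_force: 0.0
```

```bash
python3 -c "
from h import *
god((-21.2,-5,83.8))
cv2.imwrite('pics/s4.png',np.hstack([cv2.resize(ctrl.capture('side')[170:290,200:300],None,fx=4,fy=4),cv2.resize(ctrl.capture('top')[140:260,230:330],None,fx=4,fy=4)]))"
```

```text
tool shift mm [-2.   0.3 89. ] units/50 [-0.04  0.01  1.78] turn/.1 -0.0 tilt [-0.003 -0.    -1.   ] pos [601.9  61.9 172.8] F [-0.3 -0.1 -0.1] w 85.2 t 13.2 q [ 0.1   0.43 -0.04  1.1   0.    0.35]
```

View pics/s4.png

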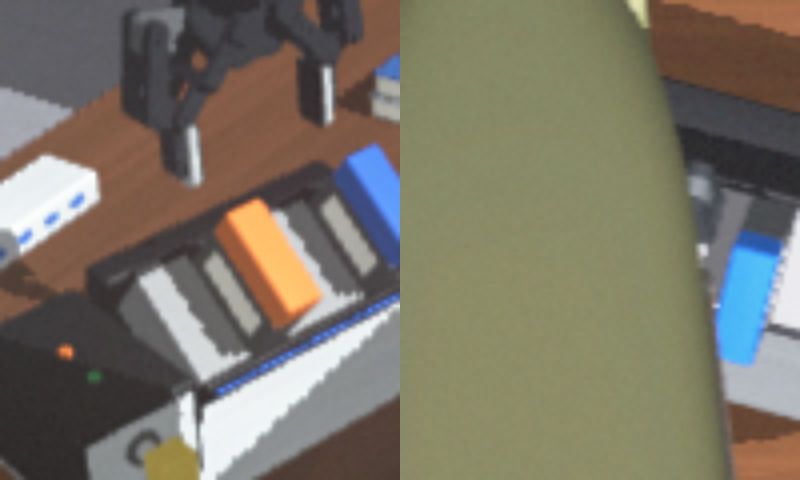

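The open fingers straddle the orange drive (side crop 270,265) and clear the blue one. Descending and closing.

servo_tool(targets=[[-0.04, 0, 0.25, 0], [0, 0, 0.4, 0], [0, 0, 0.4, 0], [0, 0, 0.4, 0], [0, 0, 0.25, 0]])

```text
clock: 13.8
ee_pos: [604.1, 60.9, 86.9]
eef_rot: [-0.001, 0.125, 0.992, -0.0]
contact_force: [-0.3, -0.7, -0.4]
width: 85.2
grip_force: 0.0
```

servo_tool(targets=[[0, 0, 0.05, 0], [0, 0, 0, 0], [0, 0, 0, 0], [0, 0, 0, 0]])

```text
clock: 14.2
ee_pos: [605.8, 61.0, 87.4]
eef_rot: [0.001, 0.125, 0.992, 0.0]
contact_force: [1.0, 0.5, 0.5]
width: 85.7
grip_force: 0.0
```

servo_tool(targets=[[0, 0, 0, 0], [0, 0, 0, 0], [0, 0, 0, 0], [0, 0, 0, 0], [0, 0, 0, 0]], grip=-1)

```text
clock: 14.7
ee_pos: [604.9, 60.8, 86.6]
eef_rot: [0.0, 0.125, 0.992, -0.0]
contact_force: [-0.0, -0.1, 2.4]
width: 25.5
grip_force: 59.0
```

servo_tool(targets=[[0, 0, 0, 0], [0, 0, 0, 0], [0, 0, 0, 0], [0, 0, 0, 0]])

```text
clock: 15.1
ee_pos: [604.9, 60.8, 86.6]
eef_rot: [0.0, 0.125, 0.992, -0.0]
contact_force: [-1.3, 0.0, 4.1]
width: 25.4
grip_force: 59.2
```

```bash
python3 -c "
from h import *
god((-21.2,-5,83.8))"
```

```text
tool shift mm [1.4 0.5 2.8] units/50 [0.03 0.01 0.06] turn/.1 -0.01 tilt [ 0. -0. -1.] pos [604.9  60.8  86.6] F [-1.3  0.   4.1] w 25.4 t 15.1 q [ 0.1   0.49 -0.18  0.9  -0.    0.35]
```

servo_tool(targets=[[0.061, 0, -0.08, 0], [0.121, 0, -0.159, 0], [0.121, 0, -0.159, 0], [0.121, 0, -0.159, 0], [0, 0, 0, 0]])

```text
clock: 15.6
ee_pos: [583.5, 66.7, 115.6]
eef_rot: [0.0, 0.125, 0.992, 0.0]
contact_force: [0.5, -0.3, 0.5]
width: 25.1
grip_force: 58.8
```

servo_tool(targets=[[0.121, 0, -0.159, 0], [0.121, 0, -0.159, 0], [0.121, 0, -0.159, 0], [0.121, 0, -0.159, 0], [0, 0, 0, 0]])

```text
clock: 16.1
ee_pos: [560.3, 72.5, 147.3]
eef_rot: [0.0, 0.125, 0.992, 0.0]
contact_force: [-0.1, -0.4, -1.7]
width: 25.4
grip_force: 58.7
```

servo_tool(targets=[[0, 0, -0.3, 0], [0, 0, -0.3, 0], [0, 0, -0.3, 0], [0, 0, 0, 0], [0, 0, 0, 0]])

```text
clock: 16.6
ee_pos: [560.9, 72.2, 190.7]
eef_rot: [0.0, 0.125, 0.992, 0.0]
contact_force: [-0.6, 0.2, -1.9]
width: 25.5
grip_force: 58.9
```

```bash
python3 -c "
from h import *
god((-21.2,-5,83.8))
cv2.imwrite('pics/s5.png',cv2.resize(ctrl.capture('side')[130:310,170:370],None,fx=3.3,fy=3.3))"
```

```text
tool shift mm [-44.    0.4 106.9] units/50 [-0.88  0.01  2.14] turn/.1 -0.01 tilt [ 0.  0. -1.] pos [560.9  72.2 190.7] F [-0.6  0.2 -1.9] w 25.5 t 16.6 q [ 0.13  0.35 -0.12  1.1   0.    0.38]
```

View pics/s5.png

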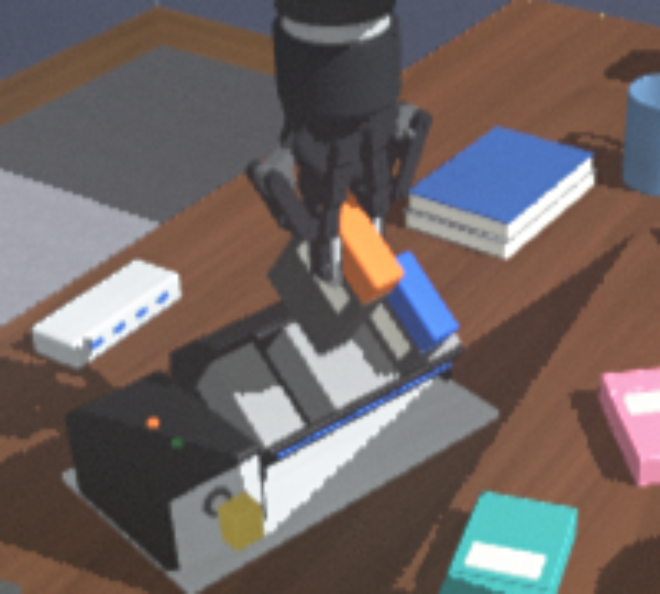

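The orange drive is clear of the bay and still leaning in the grip; the blue drive and the knob are undisturbed. The tool can't tilt, so I'll turn the drive upright in the pads by pushing its lower end against the fixed control box's flat front, on the part beside the knob.

servo_tool(targets=[[0.32, 0.2, 0, 0], [0.32, 0.34, 0, 0], [0.32, 0.34, 0, 0], [0.32, 0.34, 0, 0], [0.32, 0.34, 0, 0]])

```text
clock: 17.15
ee_pos: [500.7, 168.6, 189.9]
eef_rot: [-0.001, 0.125, 0.992, -0.0]
contact_force: [0.0, -0.6, -1.3]
width: 25.6
grip_force: 58.8
```

servo_tool(targets=[[0, 0, 0, 0], [0, 0, 0.4, 0], [0, 0, 0.6, 0], [0, 0, 0.5, 0], [0, 0, 0, 0]])

```text
clock: 17.65
ee_pos: [498.8, 166.3, 112.1]
eef_rot: [-0.004, 0.125, 0.992, -0.002]
contact_force: [-0.3, -0.4, -2.2]
width: 25.4
grip_force: 59.0
```

servo_tool(targets=[[0, 0, 0.3, 0], [0, 0, 0.13, 0], [0, 0, 0, 0], [0, 0, 0, 0]])

```text
clock: 18.05
ee_pos: [503.1, 167.7, 95.2]
eef_rot: [0.0, 0.125, 0.992, 0.0]
contact_force: [-0.1, -0.7, -2.2]
width: 25.4
grip_force: 59.2
```

```bash
python3 -c "
from h import *
god((-145,73,94))"
```

```text
tool shift mm [0.1 0.1 1.2] units/50 [0.   0.   0.02] turn/.1 -0.01 tilt [ 0.001  0.    -1.   ] pos [503.1 167.7  95.2] F [-0.1 -0.7 -2.2] w 25.4 t 18.05 q [ 0.32  0.36 -0.37  0.84  0.    0.57]
```

servo_tool(targets=[[-0.12, 0, 0, 0], [-0.12, 0, 0, 0], [-0.12, 0, 0, 0], [-0.12, 0, 0, 0], [-0.12, 0, 0, 0]])

```text
clock: 18.55
ee_pos: [523.7, 161.7, 93.6]
eef_rot: [-0.009, 0.124, 0.992, 0.002]
contact_force: [-24.1, 9.6, 9.5]
width: 25.5
grip_force: 60.1
```

```bash
python3 -c "
from h import *
god((-82,73,94));s,r=st();print(s['ft_torque'])"
```

```text
tool shift mm [-41.4   0.8  -1.2] units/50 [-0.83  0.02 -0.02] turn/.1 0.01 tilt [-0.017  0.005 -1.   ] pos [523.7 161.7  93.6] F [-24.1   9.6   9.5] w 25.5 t 18.55 q [ 0.29  0.4  -0.31  0.88  0.01  0.54]
[ 1.44003351  4.24632486 -0.00580178]
```

servo_tool(targets=[[-0.03, 0, -0.08, 0], [-0.05, 0, -0.09, 0], [-0.06, 0, -0.08, 0], [-0.07, 0, -0.07, 0], [0, 0, 0, 0]])

```text
clock: 19.05
ee_pos: [538.3, 157.4, 109.1]
eef_rot: [-0.004, 0.125, 0.992, -0.0]
contact_force: [-5.8, 0.5, -1.7]
width: 25.4
grip_force: 59.4
```

```bash
python3 -c "
from h import *
god((-82,73,94));s,r=st();print(s['ft_torque'])"
```

```text
tool shift mm [-26.4   1.5  14.8] units/50 [-0.53  0.03  0.3 ] turn/.1 -0.01 tilt [-0.009  0.    -1.   ] pos [538.3 157.4 109.1] F [-5.8  0.5 -1.7] w 25.4 t 19.05 q [ 0.28  0.4  -0.26  0.92  0.    0.53]
[ 0.28364056  1.44151146 -0.03831383]
```

servo_tool(targets=[[-0.09, 0, -0.07, 0], [-0.09, 0, -0.06, 0], [-0.09, 0, -0.05, 0], [-0.09, 0, -0.04, 0], [0, 0, 0, 0]])

```text
clock: 19.55
ee_pos: [555.6, 153.0, 120.4]
eef_rot: [-0.004, 0.125, 0.992, -0.0]
contact_force: [-7.0, 1.5, 1.3]
width: 25.7
grip_force: 59.8
```

```bash
python3 -c "
from h import *
god((-82,73,94));s,r=st();print(s['ft_torque'])"
```

```text
tool shift mm [-8.6  1.4 26.3] units/50 [-0.17  0.03  0.53] turn/.1 -0.01 tilt [-0.009  0.001 -1.   ] pos [555.6 153.  120.4] F [-7.   1.5  1.3] w 25.7 t 19.55 q [ 0.27  0.42 -0.2   0.96  0.    0.52]
[ 0.34153893  1.74786535 -0.05236706]
```

servo_tool(targets=[[-0.06, 0, -0.03, 0], [-0.06, 0, -0.02, 0], [-0.04, 0, 0, 0], [0, 0, 0, 0]])

```text
clock: 19.95
ee_pos: [562.8, 151.2, 122.8]
eef_rot: [-0.005, 0.125, 0.992, -0.0]
contact_force: [-8.6, 1.1, 1.2]
width: 25.3
grip_force: 60.0
```

```bash
python3 -c "
from h import *
god((-82,73,94));s,r=st();print(s['ft_torque'])"
```

```text
tool shift mm [-1.3  1.4 28.7] units/50 [-0.03  0.03  0.57] turn/.1 -0.01 tilt [-0.01   0.001 -1.   ] pos [562.8 151.2 122.8] F [-8.6  1.1  1.2] w 25.3 t 19.95 q [ 0.26  0.43 -0.18  0.97  0.    0.51]
[ 0.38284075  2.0020181  -0.01457198]
```

servo_tool(targets=[[-0.04, 0, 0, 0], [-0.04, 0, 0, 0], [0, 0, 0, 0]])

```text
clock: 20.25
ee_pos: [566.8, 150.3, 122.9]
eef_rot: [-0.005, 0.125, 0.992, 0.0]
contact_force: [-7.0, 1.5, 1.6]
width: 25.4
grip_force: 60.0
```

```bash
python3 -c "
from h import *
god((-82,73,94));s,r=st();print(s['ft_torque'])
cv2.imwrite('pics/s6.png',ctrl.capture('side'))
cv2.imwrite('pics/t6.png',ctrl.capture('top'))"
```

```text
tool shift mm [ 2.9  1.3 28.9] units/50 [0.06 0.03 0.58] turn/.1 -0.01 tilt [-0.009  0.001 -1.   ] pos [566.8 150.3 122.9] F [-7.   1.5  1.6] w 25.4 t 20.25 q [ 0.26  0.43 -0.17  0.98  0.    0.51]
[ 4.92949829e-01  1.98044007e+00 -4.27284663e-04]
```

servo_tool(targets=[[0.2, 0, 0, 0], [0.4, 0, 0, 0], [0.2, 0, -0.3, 0], [0, 0, -0.6, 0], [0, 0, -0.6, 0]])

```text
clock: 20.85
ee_pos: [532.1, 160.0, 200.8]
eef_rot: [0.0, 0.125, 0.992, -0.0]
contact_force: [0.8, 0.4, -2.2]
width: 25.5
grip_force: 59.3
```

servo_tool(targets=[[0, 0, -0.6, 0], [0, 0, -0.3, 0], [0, 0, 0, 0], [0, 0, 0, 0], [0, 0, 0, 0]])

```text
clock: 21.35
ee_pos: [531.6, 159.8, 243.0]
eef_rot: [-0.001, 0.125, 0.992, -0.0]
contact_force: [-0.0, 0.1, -1.9]
width: 25.1
grip_force: 59.6
```

```bash
python3 -c "
from h import *
god((-120,73,220));s,r=st()
print({n:-cv2.Rodrigues(C[n]['rvec'])[0].T@C[n]['tvec'] for n in C})
g=r.apply([0,0,-19])+s['ee_pos'];print('grasp px',proj('side',g))
I=ctrl.capture('side');c=proj('side',g-[0,0,30])[0].astype(int)
x0,y0=c[0]-50,c[1]-45;print(x0,y0)
cv2.imwrite('pics/s7.png',cv2.resize(I[y0:y0+90,x0:x0+110],None,fx=6.6,fy=6.6,interpolation=cv2.INTER_CUBIC))"
```

```text
tool shift mm [ 4.7  0.8 23. ] units/50 [0.09 0.02 0.46] turn/.1 -0.01 tilt [-0.002 -0.001 -1.   ] pos [531.6 159.8 243. ] F [-0.   0.1 -1.9] w 25.1 t 21.35 q [ 0.29  0.31 -0.04  1.23 -0.    0.54]
{'side': array([ 73.23078996, 726.83073531, 695.45584503]), 'top': array([ 315.16027334,  -11.12873288, 1281.74030901])}
grasp px [[259.82421178 205.21445246]]
210 173
```

View pics/s7.png

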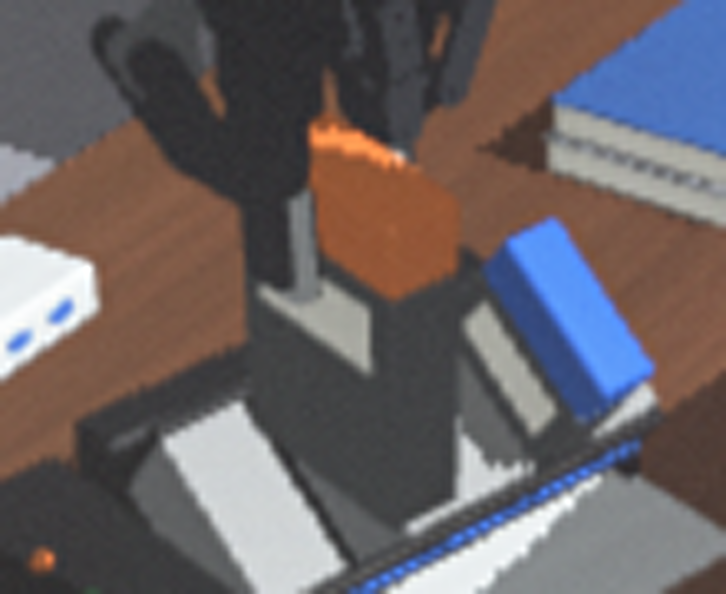

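The drive hangs free and looks upright, orange on top, with blue still in its bay. I'll check the tilt from the corners at crop (395,300), (458,258), (405,530), (457,503) and (460,200).

Run:
```python
from h import *
s,r=st();g=s["ee_pos"]-[0,0,19];g[2]+=38*0
yaw=np.load("p.npy")[2]
O=np.array([(-35,13,84),(-35,-13,84),(-35,13,0),(-35,-13,0),(-35,-13,110)],float)
U=np.array([(395,300),(458,258),(405,530),(457,503),(460,200)])/6.6+[210,173]
g=s["ee_pos"]+[0,0,19]
def W(v):
    Q=O-[v[1],0,v[2]];c,t=np.cos(v[0]),np.sin(v[0])   # lean to front = +
    x=c*Q[:,0]-t*Q[:,2];z=t*Q[:,0]+c*Q[:,2]
    return g+np.c_[np.cos(yaw)*x-np.sin(yaw)*Q[:,1],np.sin(yaw)*x+np.cos(yaw)*Q[:,1],z]
f=lambda v:(proj("side",W(v))-U).ravel()
o=least_squares(f,[0,3,86],x_scale=[.1,10,10]);print(o.x,f(o.x).round(1))
for th in(-.1,-.05,0,.05,.1):
    q=least_squares(lambda v:f([th,*v]),[3,86]);print(th,q.cost,q.x)
```

```text
[4.92543032e-02 8.09137319e+00 8.63943462e+01] [-0.6  0.2  0.6  1.4 -1.3  0.8  0.9 -0.7  0.2 -1.6]
-0.1 22.882216391959098 [ 3.10656334 92.49328002]
-0.05 12.807132401128655 [ 4.89792001 90.53870045]
0 6.496938111503137 [ 6.56861567 88.49214559]
0.05 4.350993724067633 [ 8.11346628 86.36200577]
0.1 6.762284307815901 [ 9.52805647 84.1571015 ]
```

servo_tool(targets=[[0, 0, 0, 0], [0, 0, 0, 0], [0, 0, 0, 0], [0, 0, 0, 0], [0, 0, 0, 0]])

```text
clock: 21.9
ee_pos: [532.3, 160.0, 243.9]
eef_rot: [-0.0, 0.125, 0.992, -0.0]
contact_force: [0.1, 0.1, -2.0]
width: 25.6
grip_force: 59.6
```

```bash
python3 -c "
from bench import ctrl
print(abs(ctrl.read_state()['qd']).max());print(ctrl.finish_job())"
```

```text
0.0018564188809897673
the job is handed in; nothing more can be done
None
```

I pulled the knob fully out and pushed it home, then drew the orange drive; at hand-in (21.9 s) it was held still, upright to about 0.05 rad (camera estimate), its lower end about 17 cm above the desk, and the blue drive still in its bay.

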